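Clamp a row of glaze test tiles in a cam-lock jig

TASK

Swing the cam lever of the jig fully open, then stand all the L-shaped clay test tiles in one row on the jig, with their uprights at the back against the fence and square to it. Lay the aluminium straightedge on the jig, roughly centred along it and flush against the front edges of the tile feet, and push the cam lever through its quarter turn to the closed stop, so that the row is clamped. Leave the bowl and the jar alone.

Things in the scene. Friction and masses are not known exactly. Their poses are not given: they have to be found in the camera images.
- jig: Fixed clamping jig. Origin: on the table under its work area; x points to the fence (away from the robot), y along the fence, z up. Plywood base 12 mm thick, from x = -95 to +70 mm, y = -150 to +150 mm. Rightly clamped, tile origins lie at about x = +21 mm and the straightedge's origin at -21.5 mm (before the cam closes: +20, tile backs just touching the fence, and -22.5).
- jig_fence (a point): Middle of the top inner edge of the dark wooden back fence (jig x = +50 mm, 22 mm above the table). The fence runs 300 mm along the jig's y, its inner face looks to the jig's -x, and it stands 10 mm above the base. It is spring-backed: it gives up to 3 mm (about 5 N per mm), so that the closed cam squeezes the row by about 1 mm.
- cam_pivot (a point): The cam's vertical pivot pin, at table height; in the jig frame x = -61.8, y = -30 mm. The cam presses the straightedge at about y = -30 mm, so the row of tiles must back it there (a row centred on the jig does). Cam open, its nearest point is at jig x = -44 mm, over y = -58 to -22 mm; the cam disc lies just above the base, up to 21 mm above the table.
- cam (a joint): Quarter-turn cam lever, vertical axis. 0 = closed stop: handle along the jig's -y, cam pressing the straightedge home. 1.571 = open stop: handle along the jig's -x, towards the robot, cam drawn back 10 mm. Opening turns it clockwise seen from above. It stays where left; about 1.5 N at the knob moves it, up to 5 N more near closed when clamping. Starts closed or up to 0.5 open.
- cam_knob (a point): Top centre of the black upright round knob on the lever's end: 18 mm diameter, 36 mm tall, top 82 mm above the table, on a circle of 85 mm radius round the pivot. The flat handle below it is 14 mm wide, its underside 42 mm above the table, clear above the straightedge.
- bar: Straightedge: straight aluminium box-section bar with black end caps, 300 mm long (its y), 25 mm wide (its x) and 25 mm high (z), 0.22 kg. Origin: centre of its underside. Lies loose on the table at first; either way round will do.
- bowl: Blue ceramic bowl, bystander, 100 mm wide, 45 mm high. Origin: centre of underside.
- jar: Glaze jar, bystander, 72 mm diameter, 100 mm high. Origin: centre of underside.
- tile0: L-shaped fired clay test tile, 90 g, standing on its flat foot: foot 60 mm (x) by 44 mm (y) by 8 mm thick, with an upright leaf 8 mm thick, 44 mm wide and 55 mm high over all, flush with the +x end of the foot. Origin: centre of the foot's underside. May be absent.
- tile0_top (a point): Middle of the top edge of that tile's upright leaf (26 mm along the tile's +x from its origin, 55 mm up): pinch the leaf here across its 8 mm.
- tile1: L-shaped fired clay test tile, 90 g, standing on its flat foot: foot 60 mm (x) by 44 mm (y) by 8 mm thick, with an upright leaf 8 mm thick, 44 mm wide and 55 mm high over all, flush with the +x end of the foot. Origin: centre of the foot's underside. May be absent.
- tile1_top (a point): Middle of the top edge of that tile's upright leaf (26 mm along the tile's +x from its origin, 55 mm up): pinch the leaf here across its 8 mm.
- tile2: L-shaped fired clay test tile, 90 g, standing on its flat foot: foot 60 mm (x) by 44 mm (y) by 8 mm thick, with an upright leaf 8 mm thick, 44 mm wide and 55 mm high over all, flush with the +x end of the foot. Origin: centre of the foot's underside. May be absent.
- tile2_top (a point): Middle of the top edge of that tile's upright leaf (26 mm along the tile's +x from its origin, 55 mm up): pinch the leaf here across its 8 mm.
- tile3: L-shaped fired clay test tile, 90 g, standing on its flat foot: foot 60 mm (x) by 44 mm (y) by 8 mm thick, with an upright leaf 8 mm thick, 44 mm wide and 55 mm high over all, flush with the +x end of the foot. Origin: centre of the foot's underside. May be absent.
- tile3_top (a point): Middle of the top edge of that tile's upright leaf (26 mm along the tile's +x from its origin, 55 mm up): pinch the leaf here across its 8 mm.
- tile4: L-shaped fired clay test tile, 90 g, standing on its flat foot: foot 60 mm (x) by 44 mm (y) by 8 mm thick, with an upright leaf 8 mm thick, 44 mm wide and 55 mm high over all, flush with the +x end of the foot. Origin: centre of the foot's underside. May be absent.
- tile4_top (a point): Middle of the top edge of that tile's upright leaf (26 mm along the tile's +x from its origin, 55 mm up): pinch the leaf here across its 8 mm.
Mind the look-alikes: they are no part of the job. What is shaped like the tile1 but green or yellow is not meant.

How it is judged (in metres and radians):
On the way, in this order (a step that is already met when the one before it is completed fails the run):
1. the cam lever is swung fully open (value of joint cam above 1.45 rad), for 0.2 s.
2. with the lever open, all tiles stand in the row along the fence and the straightedge lies in front of them, within 8 mm of where it will be clamped (value of joint cam above 1.3 rad and x of tile0 in the frame of jig between 0.012 and 0.024 m and y of tile0 in the frame of jig between -0.13 and 0.13 m and z of tile0 in the frame of jig between 0.009 and 0.015 m and angle between the y axis of each of tile0, tile1, tile2, tile3, tile4 and the y axis of jig, either way round below 0.12 rad and angle between each of tile0, tile1, tile2, tile3, tile4's own z axis and vertical below 0.06 rad and x of each of tile0_top, tile1_top, tile2_top, tile3_top, tile4_top in the frame of jig above 0.035 m and x of tile1 in the frame of jig between 0.012 and 0.024 m and y of tile1 in the frame of jig between -0.13 and 0.13 m and z of tile1 in the frame of jig between 0.009 and 0.015 m and x of tile2 in the frame of jig between 0.012 and 0.024 m and y of tile2 in the frame of jig between -0.13 and 0.13 m and z of tile2 in the frame of jig between 0.009 and 0.015 m and x of tile3 in the frame of jig between 0.012 and 0.024 m and y of tile3 in the frame of jig between -0.13 and 0.13 m and z of tile3 in the frame of jig between 0.009 and 0.015 m and x of tile4 in the frame of jig between 0.012 and 0.024 m and y of tile4 in the frame of jig between -0.13 and 0.13 m and z of tile4 in the frame of jig between 0.009 and 0.015 m and x of bar in the frame of jig between -0.0305 and -0.0185 m and y of bar in the frame of jig between -0.04 and 0.04 m and z of bar in the frame of jig between 0.009 and 0.015 m and angle between the y axis of bar and the y axis of jig, either way round below 0.08 rad and angle between the z axis of bar and the z axis of jig, either way round below 0.06 rad), for 0.2 s.
At the end, for the whole second after the job is handed in: Lever within 0.06 rad of closed; every tile upright on the base between the fence ends, back within 3 mm of the fence line, square within 0.06 rad; straightedge on the base within 40 mm of centred, within 3 mm of its clamped place, parallel within 0.03 rad; all at rest (value of joint cam below 0.06 rad and x of tile0 in the frame of jig between 0.017 and 0.024 m and y of tile0 in the frame of jig between -0.13 and 0.13 m and z of tile0 in the frame of jig between 0.009 and 0.015 m and angle between the y axis of each of tile0, tile1, tile2, tile3, tile4 and the y axis of jig, either way round below 0.06 rad and angle between each of tile0, tile1, tile2, tile3, tile4's own z axis and vertical below 0.06 rad and x of each of tile0_top, tile1_top, tile2_top, tile3_top, tile4_top in the frame of jig above 0.035 m and x of tile1 in the frame of jig between 0.017 and 0.024 m and y of tile1 in the frame of jig between -0.13 and 0.13 m and z of tile1 in the frame of jig between 0.009 and 0.015 m and x of tile2 in the frame of jig between 0.017 and 0.024 m and y of tile2 in the frame of jig between -0.13 and 0.13 m and z of tile2 in the frame of jig between 0.009 and 0.015 m and x of tile3 in the frame of jig between 0.017 and 0.024 m and y of tile3 in the frame of jig between -0.13 and 0.13 m and z of tile3 in the frame of jig between 0.009 and 0.015 m and x of tile4 in the frame of jig between 0.017 and 0.024 m and y of tile4 in the frame of jig between -0.13 and 0.13 m and z of tile4 in the frame of jig between 0.009 and 0.015 m and x of bar in the frame of jig between -0.0255 and -0.0185 m and y of bar in the frame of jig between -0.04 and 0.04 m and z of bar in the frame of jig between 0.009 and 0.015 m and angle between the y axis of bar and the y axis of jig, either way round below 0.03 rad and angle between the z axis of bar and the z axis of jig, either way round below 0.06 rad and linear speed of each of tile0, tile1, tile2, tile3, tile4, bar below 0.02 m/s); the robot touches nothing.
It fails at once if the bowl is moved by more than 30 mm (distance of bowl from where it was at the start of the episode above 0.03 m).
It fails at once if the jar is moved by more than 30 mm (distance of jar from where it was at the start of the episode above 0.03 m).
Of tile0, tile1, tile2, tile3, tile4 only 3 to 5 are there at a start; the rules pass over those that are not, and their reading is None.
At some moment in a run one of tile0, tile1, tile2, tile3, tile4, bar may be knocked a few centimetres aside while the robot is not near it.
It also fails if it takes over 210 s, if anything falls off the work surface, if the arm or the gripper's body presses on something with over 40 N, if the wrist force passes 120 N, or if a joint passes its speed limit or range.

ROBOT

A 6-joint arm with a two-finger parallel gripper is mounted at the origin on the work surface. World frame = base frame: x ahead of the robot, y to its left, z up, the work surface at z = 0. Lengths are in mm, angles in degrees, forces in N, time in s.
With the tool pointing down it reaches from about 350 to 975 mm from the base axis. Payload 17.4 kg.
Tool frame: the origin (TCP) lies between the finger pads; the fingertips stand 14 mm ahead of it and the grasp point (between the pads) lies 5 mm behind it; z points along the fingers, y is the line along which they close (so a half turn about z gives the same grasp; the last joint's range is limited). The gripper opens to 85 mm and grips with 20 to 120 N. Pads are 22 mm wide; open, the fingers measure 114 mm over their backs; the gripper's body (76 mm by 85 mm) begins 54 mm behind the grasp point. The pads swing forward as they close: fully open they stand 13 mm farther back than shut.
Start: joints at [64.469, 6.646, 82.598, -0, 90.757, -2.166], TCP at [267.707, 619.65, 245.303] pointing down, gripper open.
Joint ranges: [-162.19, 162.19], [-47.58, 125.68], [4.15, 143.07], [-65.23, 245.23], [0.69, 171.88], [-170.13, 170.13]. Speed limits (degrees/s): [108.29, 108.29, 127.2, 180, 180, 180].

INTERFACE

Orientations are given as a 3x3 rotation matrix whose columns are the frame's x, y, z axes.
In Python, from rig import ctrl gives the robot as it stands.
- The arm moves only by the shell command python3 -m inch 'ROWS'. ROWS is a JSON object of lists of equal length, an entry for each row: "grip": the finger opening in mm, from 0 to 85.4; "translation": the shift along the tool's x, y, z in mm, a list of three; "roll": the turn about the tool's z in degrees. A call has 1 to 8 rows; each row is the pose to reach, as a shift and turn from the pose commanded when the call began, along the tool's axes at that moment; what a row does not reach only later rows make up. A row lasts 1/10 s, in which the tool goes at most 50 mm and 8.59 degrees, less where a joint would pass 70% of its speed; a pose out of reach is approached as far as the arm can. A call with a gripper value outside its range is refused whole. The fingers move at their own pace and stop on an object; the grip force is fixed at half the most. Time passes only in rows, so rows that repeat a pose let the fingers close. It gives the time, the measured TCP pose, the force, the opening and the grip force at its end, in the units of the state.
- ctrl.observe(): the state, without advancing time (a new reading comes with each control period).
- ctrl.camera(name): name is "scene" or "side" or "wrist"; returns the picture (400x640x3 uint8, blue, green, red); there is no depth.
- ctrl.get_calibration(name): a dict with "fx", "fy", "cx", "cy" (pixels), "k1" (the pictures are not rectified: a ray, as slopes to the right and down, at radius r is drawn at 1 + k1 r^2 times it, then the intrinsics apply), "world_from_camera" (4x4, takes a point from camera to world coordinates); the wrist camera has in their place "mount" (4x4, takes a point from camera to tool coordinates, whose origin is the TCP and whose axes are the flange's). Camera axes: x right, y down, z forward; pixel columns grow to the right and rows downward; lengths in mm; the calibration is good to about 2 mm. A picture is of the moment at which its call begins: read the wrist's pose just before it. get_calibration takes no time and is no camera call.
- ctrl.close_job(): hands the job in; it is judged then, once.
The state is a dict: "time_s": time; "qpos": joint angles; "dq": joint speeds; "joint_efforts": joint torques, N m; "position": TCP position; "orientation": TCP orientation; "force": force on the tool from outside, world axes, zero at the start; "moment": the same for the moment, N m; "opening": finger opening in mm; "grip_force": force on a finger pad.
Only numpy, scipy, OpenCV 4.12 (cv2) and the standard library are available. Lean on these libraries where they do the work, as an engineer would, in place of code of your own. Each camera call takes 0.05 s, during which the arm holds its last target. There are 200 camera calls.

## Working session

There is one attempt and no reset: what is moved stays moved. The work goes in short steps, Python scripts to look and compute and a shell command to move; the robot and the scene stay as the last step left them, time stands still between calls to the robot, and variables do not carry over. Pictures are saved under pics/ and viewed, at most 14 in all, crops included, and the job is handed in when it is done.

```bash
ls; mkdir -p pics; python3 - <<'E'
from rig import ctrl
import cv2
s=ctrl.observe();print(s)
for n in("scene","side","wrist"):
    print(n,ctrl.get_calibration(n))
    cv2.imwrite(f"pics/{n}0.png",ctrl.camera(n))
E
```

```text
pics
{'time_s': 0.0, 'qpos': array([ 6.44700408e+01,  6.67399603e+00,  8.26349012e+01,  7.37336444e-05,
        9.07558204e+01, -2.16599358e+00]), 'dq': array([-0.06342544,  0.02376729, -0.00432442, -0.00402619,  0.04543339,
        0.0130608 ]), 'joint_efforts': array([-8.64331269e-04, -7.32034707e+01, -6.32454515e+01,  3.07061623e-05,
        6.76833530e-03,  5.94103267e-05]), 'position': array([267.62356898, 619.49817091, 244.57282815]), 'orientation': array([[-9.18004214e-01,  3.96570329e-01, -4.87972327e-04],
       [ 3.96570627e-01,  9.18003649e-01, -1.01869439e-03],
       [ 4.39764078e-05, -1.12868123e-03, -9.99999362e-01]]), 'force': array([-0.99215706, -0.60473143,  1.11830265]), 'moment': array([0.01280986, 0.02417629, 0.04291331]), 'grip_force': 0.0, 'opening': 85.68306820597125}
scene {'fx': 365.5214604274551, 'fy': 365.5214604274551, 'cx': 317.06745236841687, 'cy': 198.1880355040265, 'k1': -0.04122556257401843, 'world_from_camera': array([[-8.65260718e-01,  4.18495706e-01, -2.76016729e-01,
         8.27837570e+02],
       [ 5.01051055e-01,  7.03811382e-01, -5.03584530e-
[... 486 characters left out ...]
7.31428596e-01,
        -9.35613487e+02],
       [ 1.53536790e-02, -8.14893705e-01, -5.79407037e-01,
         8.80825791e+02],
       [ 0.00000000e+00,  0.00000000e+00,  0.00000000e+00,
         1.00000000e+00]])}
wrist {'fx': 333.4098165010463, 'fy': 333.4098165010463, 'cx': 322.2697214163779, 'cy': 201.51437912425357, 'k1': -0.05004532742727456, 'mount': array([[ 5.83144916e-04, -9.51921047e-01, -3.06342913e-01,
         7.87190811e+01],
       [ 9.99999596e-01,  3.45727221e-04,  8.29265673e-04,
        -4.67306319e-01],
       [-6.83484363e-04, -3.06343273e-01,  9.51920864e-01,
        -1.28371839e+02],
       [ 0.00000000e+00,  0.00000000e+00,  0.00000000e+00,
         1.00000000e+00]])}
```

View pics/scene0.png

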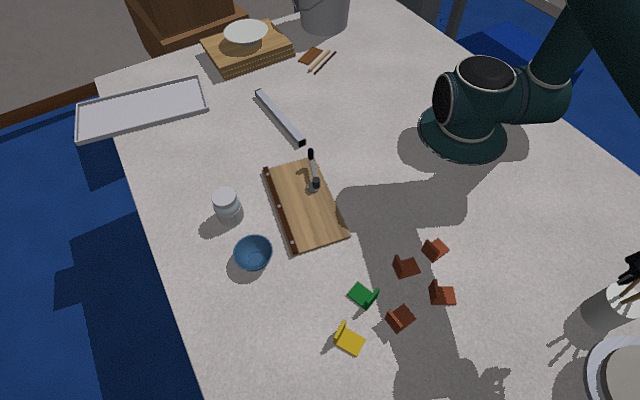

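View pics/side0.png

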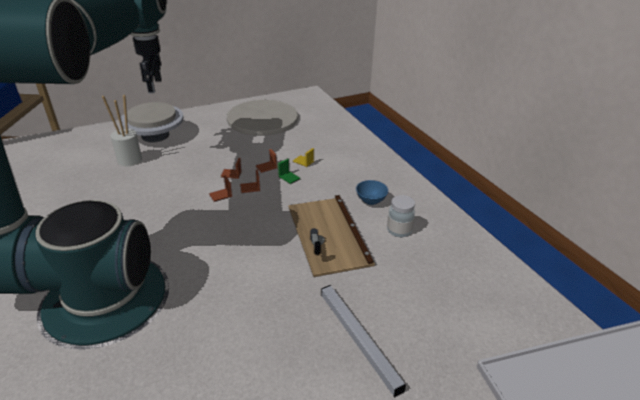

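Four red tiles are visible at about (435,250), (405,266), (441,293) and (400,318). The jig is around (305,205), with the lever up at (311,155). The bar runs from (258,92) to (302,143).

```bash
cat > h.py <<'E'
import numpy as np, cv2
from rig import ctrl
def K(c): return np.array([[c['fx'],0,c['cx']],[0,c['fy'],c['cy']],[0,0,1.]])
def pose(n,s=None):
    c=ctrl.get_calibration(n)
    if n!='wrist': return c,np.array(c['world_from_camera'])
    s=s or ctrl.observe(); T=np.eye(4);T[:3,:3]=s['orientation'];T[:3,3]=s['position']
    return c,T@np.array(c['mount'])
def w(n,uv,z,s=None):
    "pixels (N,2) to world points on planes z"
    c,T=pose(n,s); uv=np.array(uv,float).reshape(-1,1,2)
    d=cv2.undistortPoints(uv,K(c),np.array([c['k1'],0,0,0]),None,None).reshape(-1,2) if True else 0
    r=np.c_[d,np.ones(len(d))]@T[:3,:3].T
    return T[:3,3]+r*((np.array(z)-T[2,3])/r[:,2])[:,None]
def px(n,P,s=None):
    c,T=pose(n,s);I=np.linalg.inv(T)
    return cv2.projectPoints(np.array(P,float).reshape(-1,1,3),cv2.Rodrigues(I[:3,:3])[0],I[:3,3],K(c),np.array([c['k1'],0,0,0]))[0].reshape(-1,2)
def crop(im,x0,y0,x1,y1,k,f):
    cv2.imwrite(f,cv2.resize(im[y0:y1,x0:x1],None,fx=k,fy=k,interpolation=cv2.INTER_CUBIC))
E
python3 - <<'E'
from h import *
im=cv2.imread('pics/scene0.png')
crop(im,245,80,365,260,3.3,'pics/a.png');A=cv2.imread('pics/a.png')
crop(im,370,230,465,340,3.9,'pics/b.png');B=cv2.imread('pics/b.png')
h=max(A.shape[0],B.shape[0]);C=np.zeros((h,A.shape[1]+B.shape[1],3),np.uint8)
C[:A.shape[0],:A.shape[1]]=A;C[:B.shape[0],A.shape[1]:]=B;print(C.shape,A.shape);cv2.imwrite('pics/c.png',C)
E
```

```text
(594, 766, 3) (594, 396, 3)
```

View pics/c.png

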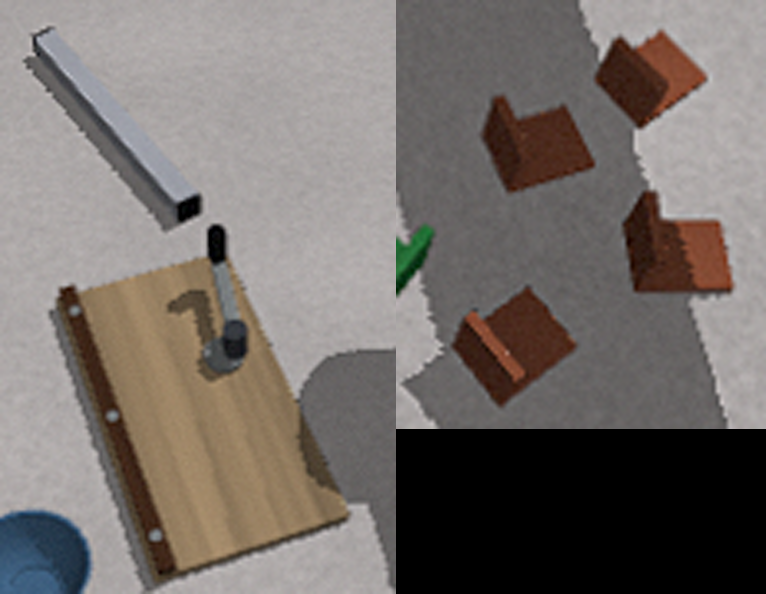

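```bash
python3 - <<'E'
from h import *
np.set_printoptions(precision=1,suppress=True)
L=lambda p:(245+(p[0]+.5)/3.3-.5,80+(p[1]+.5)/3.3-.5)
R=lambda p:(370+(p[0]-395.5)/3.9-.5,230+(p[1]+.5)/3.9-.5)
P=[((74,288),22),((174,568),22),((347,515),12),((62,290),22),((217,230),82),((235,326),42)]
print('jig',w('scene',[L(p) for p,z in P],[z for p,z in P]))
B=[(36,38),(52,30),(200,201),(178,208)]
print('bar',w('scene',[L(p) for p in B],25*np.ones(4)))
T=[(660,30),(706,76),(565,105),(594,164),(718,222),(732,290),(528,288),(576,345)]
print('feet',w('scene',[R(p) for p in T],8*np.ones(8)))
T=[(622,38),(668,80),(498,96),(520,130),(652,192),(660,226),(472,312),(522,378)]
print('leaf',w('scene',[R(p) for p in T],55*np.ones(8)))
E
```

```text
jig [[ 617.6 -171.4   22. ]
 [ 672.5  121.    22. ]
 [ 529.7  145.1   12. ]
 [ 628.  -174.9   22. ]
 [ 497.8 -117.3   82. ]
 [ 522.1  -45.4   42. ]]
bar [[ 503.1 -505.5   25. ]
 [ 482.8 -508.6   25. ]
 [ 469.1 -204.5   25. ]
 [ 491.3 -207.3   25. ]]
feet [[332.9 265.1   8. ]
 [329.5 307.4   8. ]
 [423.  276.2   8. ]
 [433.1 318.4   8. ]
 [391.4 388.4   8. ]
 [413.3 425.6   8. ]
 [518.7 361.3   8. ]
 [515.4 403.4   8. ]]
leaf [[384.9 271.1  55. ]
 [379.4 308.9  55. ]
 [477.2 263.5  55. ]
 [479.6 288.8  55. ]
 [436.7 361.   55. ]
 [446.5 379.8  55. ]
 [571.6 364.8  55. ]
 [569.8 408.8  55. ]]
```

```bash
cat >> h.py <<'E'
np.set_printoptions(precision=1,suppress=True)
def go(*targets):
    "targets (x,y,z,yaw of tool y deg): shift along tool axes and roll from here"
    s=ctrl.observe();R=np.array(s['orientation'])
    a=np.degrees(np.arctan2(R[1,1],R[0,1]));print('at',s['time_s'],s['position'],'yaw %.1f'%a,'open %.1f'%s['opening'])
    for t in targets:
        d=R.T@(np.array(t[:3])-s['position']); r=(a-t[3]+180)%360-180
        print('shift',d.round(1).tolist(),'roll %.1f'%r,'dist %.0f'%np.linalg.norm(d))
E
python3 -c "
from h import *
go((450,390,300,0))"
```

```text
at 0.15 [267.7 619.5 244.7] yaw 66.6 open 85.6
shift [-258.4, -138.4, -55.2] roll 66.6 dist 298
```

```bash
python3 -m inch '{"grip":[85,85,85,85,85,85,85,85],"translation":[[-37,-20,-8],[-74,-40,-16],[-111,-60,-24],[-148,-80,-32],[-185,-100,-40],[-222,-120,-48],[-258,-138,-55],[-258,-138,-55]],"roll":[8.5,17,25.5,34,42.5,51,59.5,66.6]}'
python3 -m inch '{"grip":[35,35,35],"translation":[[0,0,0],[0,0,0],[0,0,0]],"roll":[0,0,0]}'
python3 - <<'E'
from h import *
import json
s=ctrl.observe();im=ctrl.camera('wrist');print(s['position'],s['orientation'],s['dq'])
json.dump({k:np.array(s[k]).tolist() for k in('position','orientation')},open('s1.json','w'))
cv2.imwrite('pics/w1.png',im)
E
```

```text
time_s: 0.95
position: [452.3, 387.6, 301.3]
orientation: [[0.009, 1.0, 0.001], [1.0, -0.009, 0.0], [0.0, 0.001, -1.0]]
force: [0.0, 0.4, 0.2]
opening: 85.2
grip_force: 0.0
time_s: 1.25
position: [449.3, 391.2, 300.0]
orientation: [[-0.005, 1.0, -0.0], [1.0, 0.005, -0.0], [-0.0, -0.0, -1.0]]
force: [-0.3, 0.9, 0.2]
opening: 43.5
grip_force: 0.0
[449.3 391.2 300. ] [[-0.  1. -0.]
 [ 1.  0. -0.]
 [-0. -0. -1.]] [ 0.1  0.  -0.1 -0.  -0.1  0.7]
```

View pics/w1.png

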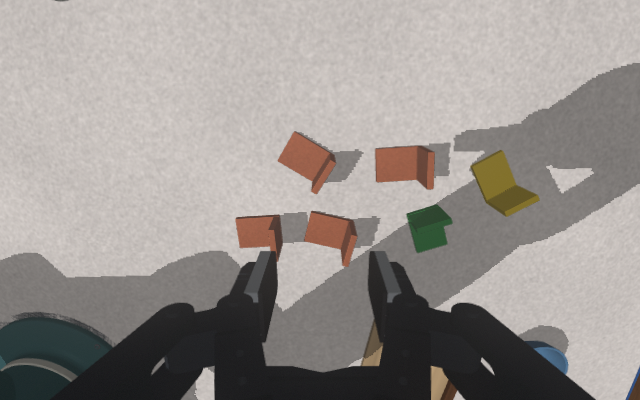

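The wrist view shows the four tiles at (307,160), (405,165), (260,235) and (332,237), with their leaves to the right (world +x). I'll enlarge it to read the corners.

```bash
python3 -c "
from h import *
crop(cv2.imread('pics/w1.png'),228,120,448,275,3.6,'pics/w1c.png')"
```

```text
(no output)
```

View pics/w1c.png

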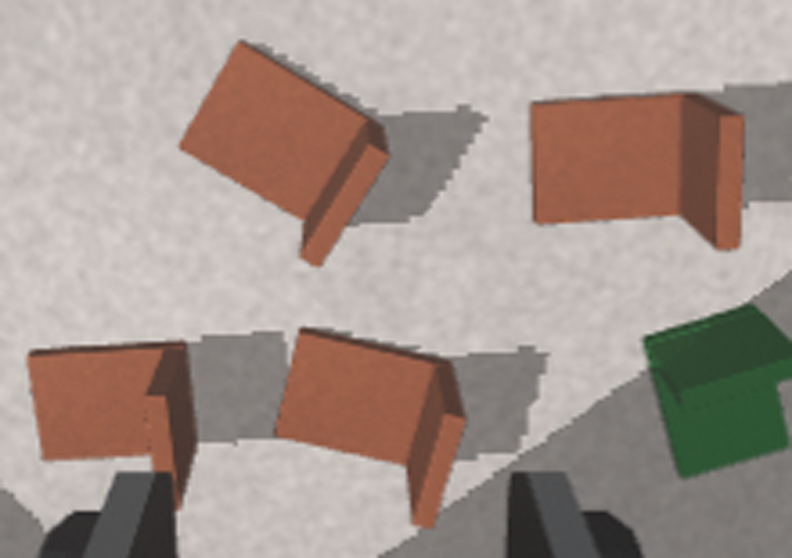

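```bash
cat > t.py <<'E'
from h import *
from scipy.optimize import least_squares
F=[(-30,22,8),(-30,-22,8),(22,22,55),(30,22,55),(30,-22,55),(22,-22,55)]
def fit(uv,model,x0,n='wrist',s=None):
    idx=[i for i,p in enumerate(uv) if p is not None];M=np.array([model[i] for i in idx],float);U=np.array([uv[i] for i in idx])
    def f(x):
        c,q=np.cos(x[2]/50),np.sin(x[2]/50);P=np.c_[x[0]+c*M[:,0]-q*M[:,1],x[1]+q*M[:,0]+c*M[:,1],M[:,2]]
        return (px(n,P,s)-U).ravel()
    r=least_squares(f,x0);return r.x*[1,1,180/np.pi/50],np.sqrt(np.mean(r.fun**2))
E
python3 - <<'E'
from t import *
import json
s={k:np.array(v) for k,v in json.load(open('s1.json')).items()}
g=lambda p:None if p is None else (228+(p[0]+.5)/3.6-.5,120+(p[1]+.5)/3.6-.5)
D=dict(A=[(30,353),(43,460),(146,395),(167,395),(178,505),None],B=[(301,329),(276,436),(445,412),(466,418),(433,527),(412,523)],
C=[(240,42),(181,147),(370,140),(388,152),(318,266),(302,257)],D=[(531,102),(535,223),(720,113),(743,115),(740,248),(718,250)])
for k,v in D.items():
    x,e=fit([g(p) for p in v],F,(450,340,0),s=s);a=np.radians(x[2]);print(k,x,'rms %.2f'%e,'top',x[0]+26*np.cos(a),x[1]+26*np.sin(a))
go((470,60,300,-20))
E
```

```text
A [363.  290.8   3.4] rms 0.66 top 388.9167974390641 292.3337238895722
B [458.2 292.1 -13.6] rms 0.38 top 483.51406294868036 286.02687907835775
C [428.1 392.6 -30.4] rms 0.64 top 450.54624099085726 379.4553780542989
D [547.4 385.8   4.3] rms 0.32 top 573.3276115103962 387.726330745642
at 1.3 [449.3 391.2 300. ] yaw 0.2 open 36.1
shift [-331.3, 19.3, 0.1] roll 20.2 dist 332
```

```bash
python3 -c "
from h import *
go((500,-110,400,-10))"
```

```text
at 1.3 [449.3 391.2 300. ] yaw 0.2 open 36.1
shift [-501.4, 48.6, -99.9] roll 10.2 dist 514
```

```bash
python3 -m inch '{"grip":[35,35,35,35,35,35,35,35],"translation":[[-45,4,-10],[-90,8,-20],[-135,12,-30],[-180,16,-40],[-225,20,-50],[-270,25,-60],[-315,30,-70],[-360,35,-80]],"roll":[1,2,3,5,6,7,8,10]}'
python3 -m inch '{"grip":[35,35,35,35,35,35],"translation":[[-45,4,-6],[-90,8,-12],[-141,13,-20],[-141,13,-20],[-141,13,-20],[-141,13,-20]],"roll":[0,0,0,0,0,0]}'
python3 - <<'E'
from h import *
import json
s=ctrl.observe();im=ctrl.camera('wrist');print(s['position'],s['orientation'],s['dq'])
json.dump({k:np.array(s[k]).tolist() for k in('position','orientation')},open('s2.json','w'))
cv2.imwrite('pics/w2.png',im)
cv2.imwrite('pics/w2b.png',cv2.resize(im[:290,160:],None,fx=1.66,fy=1.66,interpolation=cv2.INTER_CUBIC))
E
```

```text
time_s: 2.1
position: [484.7, 29.5, 380.8]
orientation: [[0.171, 0.985, 0.0], [0.985, -0.171, 0.0], [0.0, 0.0, -1.0]]
force: [0.9, -0.0, -0.8]
opening: 35.0
grip_force: 0.0
time_s: 2.7
position: [473.6, -109.5, 400.1]
orientation: [[0.171, 0.985, -0.0], [0.985, -0.171, 0.0], [0.0, -0.0, -1.0]]
force: [-0.6, 0.6, -0.0]
opening: 35.3
grip_force: 0.0
[ 473.6 -109.5  400.1] [[ 0.2  1.  -0. ]
 [ 1.  -0.2  0. ]
 [ 0.  -0.  -1. ]] [ 0.9 -0.1  0.2  0.   0.1  0.1]
```

View pics/w2b.png

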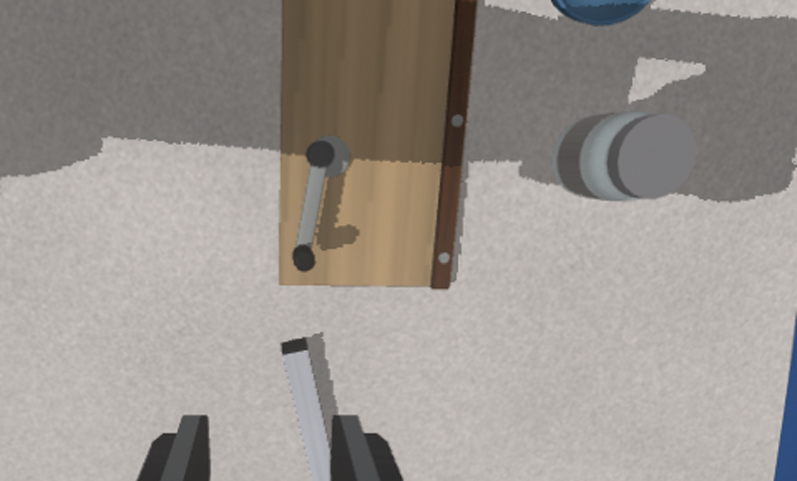

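```bash
python3 - <<'E'
from t import *
import json
s={k:np.array(v) for k,v in json.load(open('s2.json')).items()}
g=lambda p:(160+(p[0]+.5)/1.66-.5,(p[1]+.5)/1.66-.5)
J=w('wrist',[g(p) for p in [(432,287),(459,1),(280,285),(282,1),(304,260),(282,345),(306,339)]],[22,22,12,12,82,25,25],s)
print(J)
d=J[1]-J[0];d2=J[3]-J[2];print(np.degrees([np.arctan2(-d[0],d[1]),np.arctan2(-d2[0],d2[1])]))
for yaw in(-10.6,-10):
    a=np.radians(yaw);R=np.array([[np.cos(a),-np.sin(a)],[np.sin(a),np.cos(a)]])
    for p,q in((J[0],(50,-150)),(J[2],(-95,-150))):print(yaw,'origin',p[:2]-R@np.array(q))
E
```

```text
[[ 617.2 -172.2   22. ]
 [ 661.7   65.    22. ]
 [ 476.6 -148.3   12. ]
 [ 518.5   90.7   12. ]
 [ 500.6 -115.5   82. ]
 [ 469.  -203.8   25. ]
 [ 492.7 -201.7   25. ]]
[-10.6  -9.9]
-10.6 origin [595.7 -15.5]
-10.6 origin [597.6 -18.3]
-10 origin [594.  -15.8]
-10 origin [596.2 -17.1]
```

```bash
python3 -c "
from h import *
go((500.6,-115.5,120,-20),(500.6,-115.5,68,-20))"
```

```text
at 2.75 [ 473.6 -109.3  400.1] yaw -9.8 open 35.2
shift [-1.6, 27.7, 280.1] roll 10.2 dist 281
shift [-1.6, 27.7, 332.1] roll 10.2 dist 333
```

```bash
python3 -m inch '{"grip":[38,38,38,38,38,38,38,38],"translation":[[-1,14,50],[-2,28,100],[-2,28,150],[-2,28,200],[-2,28,245],[-2,28,280],[-2,28,280],[-2,28,280]],"roll":[5,10,10,10,10,10,10,10]}'
python3 -c "
from h import *
go((500.6,-115.5,68,-20))"
```

```text
time_s: 3.55
position: [501.1, -116.4, 121.4]
orientation: [[0.34, 0.941, 0.0], [0.941, -0.34, 0.0], [0.0, 0.0, -1.0]]
force: [-0.2, -0.5, 1.1]
opening: 37.5
grip_force: 0.0
at 3.55 [ 501.1 -116.4  121.4] yaw -19.9 open 37.5
shift [0.7, -0.8, 53.4] roll 0.1 dist 53
```

Go down, close to a cage, and compute the arc.

```bash
python3 -m inch '{"grip":[38,38,38,23,23,23,23],"translation":[[0,-1,30],[0,-1,53],[0,-1,53],[0,-1,53],[0,-1,53],[0,-1,53],[0,-1,53]],"roll":[0,0,0,0,0,0,0]}'
python3 - <<'E'
from h import *
P=np.array([529.8,-34.9])
go(*[(*(P+85*np.array([np.cos(np.radians(f)),np.sin(np.radians(f))])),68,f+90) for f in np.linspace(-110,-194.5,13)[1:]])
E
```

```text
time_s: 4.25
position: [500.2, -117.0, 68.4]
orientation: [[0.341, 0.94, 0.001], [0.94, -0.341, -0.0], [0.0, 0.001, -1.0]]
force: [-0.3, -0.2, -0.8]
opening: 22.9
grip_force: 0.0
at 4.25 [ 500.2 -117.    68.4] yaw -20.0 open 22.9
shift [3.0, -10.7, 0.4] roll 7.1 dist 11
shift [4.9, -20.9, 0.3] roll 14.1 dist 22
shift [8.1, -30.9, 0.3] roll 21.2 dist 32
shift [12.4, -40.4, 0.3] roll 28.2 dist 42
shift [17.9, -49.3, 0.3] roll 35.2 dist 52
shift [24.4, -57.4, 0.3] roll 42.3 dist 62
shift [31.9, -64.7, 0.3] roll 49.3 dist 72
shift [40.2, -71.0, 0.3] roll 56.4 dist 82
shift [49.3, -76.2, 0.3] roll 63.4 dist 91
shift [58.9, -80.3, 0.3] roll 70.5 dist 100
shift [68.9, -83.2, 0.3] roll 77.5 dist 108
shift [79.2, -84.8, 0.3] roll 84.5 dist 116
```

```bash
python3 -m inch '{"grip":[23,23,23,23,23,23,23,23],"translation":[[3,-10.7,0],[5,-21,0],[8,-31,0],[12.4,-40.4,0],[18,-49.3,0],[24.4,-57.4,0],[32,-64.7,0],[40,-71,0]],"roll":[7,14,21,28,35,42,49,56]}'
python3 - <<'E'
from h import *
P=np.array([529.8,-34.9])
go(*[(*(P+85*np.array([np.cos(np.radians(f)),np.sin(np.radians(f))])),68,f+90) for f in np.linspace(-110,-194.5,13)[9:]])
E
```

```text
time_s: 5.05
position: [446.7, -55.0, 67.9]
orientation: [[0.971, 0.237, 0.001], [0.237, -0.971, -0.0], [0.001, 0.001, -1.0]]
force: [1.9, -2.0, 0.6]
opening: 22.9
grip_force: 0.8
at 5.05 [446.7 -55.   67.9] yaw -76.3 open 22.9
shift [1.1, -10.3, -0.1] roll 7.1 dist 10
shift [3.1, -20.5, -0.2] roll 14.1 dist 21
shift [6.2, -30.5, -0.2] roll 21.2 dist 31
shift [10.6, -40.0, -0.2] roll 28.2 dist 41
```

```bash
python3 -m inch '{"grip":[23,23,23,23,23,23,23],"translation":[[1,-10.3,0],[3,-20.5,0],[6.2,-30.5,0],[10.6,-40,0],[10.8,-40.5,0],[10.8,-40.5,0],[10.8,-40.5,0]],"roll":[7,14,21,28,28,28,28]}'

```

```text
time_s: 5.75
position: [447.1, -17.4, 67.8]
orientation: [[0.97, -0.242, -0.001], [-0.242, -0.97, -0.01], [0.002, 0.01, -1.0]]
force: [-5.5, -47.6, 1.7]
opening: 23.0
grip_force: 23.7
```

```bash
python3 -m inch '{"grip":[23,34,34,34,34],"translation":[[0,4,0],[0,4,0],[0,4,0],[0,4,-40],[0,4,-75]],"roll":[0,0,0,0,0]}'
python3 - <<'E'
from h import *
cv2.imwrite('pics/s1.png',ctrl.camera('scene'))
go((388.9,292.3,110,3.4))
E
```

```text
time_s: 6.25
position: [446.0, -16.7, 143.2]
orientation: [[0.971, -0.241, -0.001], [-0.241, -0.971, 0.0], [-0.001, -0.0, -1.0]]
force: [0.2, 0.6, 0.4]
opening: 34.0
grip_force: 0.0
at 6.3 [448.  -16.9 149.6] yaw -103.9 open 34.0
shift [-132.1, -285.8, 39.1] roll -107.3 dist 317
```

View pics/s1.png

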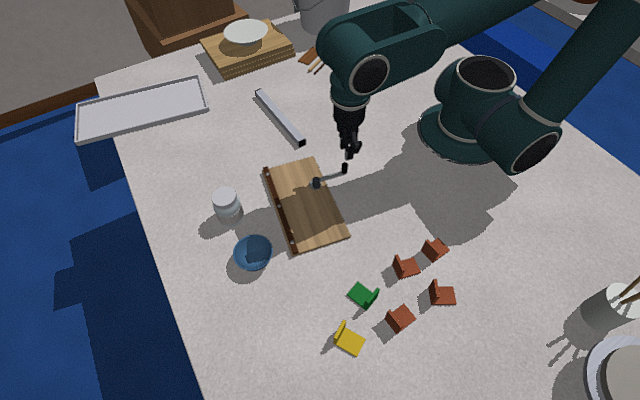

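The lever is fully open (knob at (345,168)), and the tiles and bar have not moved. Next, tile A.

```bash
python3 -m inch '{"grip":[34,34,34,34,34,34,34,34],"translation":[[-8,-30,0],[-20,-65,0],[-35,-100,0],[-50,-135,0],[-68,-170,5],[-86,-205,15],[-104,-240,25],[-120,-270,35]],"roll":[-8.5,-17,-25.5,-34,-42.5,-51,-59.5,-68]}'
python3 -c "
from h import *
go((388.9,292.3,110,3.4))"
```

```text
time_s: 7.1
position: [394.2, 276.1, 107.1]
orientation: [[0.582, 0.814, 0.0], [0.814, -0.582, 0.001], [0.001, -0.0, -1.0]]
force: [1.7, 0.3, -0.0]
opening: 34.2
grip_force: 0.0
at 7.1 [394.2 276.1 107.1] yaw -35.6 open 34.2
shift [10.1, -13.7, -2.9] roll -39.0 dist 17
```

```bash
python3 -m inch '{"grip":[34,34,34,34,34,34,34],"translation":[[10,-14,-3],[10,-14,-3],[10,-14,-3],[10,-14,-3],[10,-14,-3],[10,-14,-3],[10,-14,-3]],"roll":[-8.5,-17,-25.5,-34,-39,-39,-39]}'
python3 -c "
from h import *
go((388.9,292.3,40,3.4))"
```

```text
time_s: 7.8
position: [389.5, 290.4, 110.3]
orientation: [[-0.05, 0.999, -0.0], [0.999, 0.05, 0.0], [0.0, -0.0, -1.0]]
force: [0.6, 0.1, 0.6]
opening: 33.9
grip_force: 0.0
at 7.8 [389.5 290.4 110.3] yaw 2.9 open 33.9
shift [1.9, -0.5, 70.3] roll -0.5 dist 70
```

```bash
python3 -m inch '{"grip":[34,34,34,0,0,0,0,0],"translation":[[2,0,40],[2,0,70],[2,0,70],[2,0,70],[2,0,70],[2,0,70],[2,0,70],[2,0,70]],"roll":[0,0,0,0,0,0,0,0]}'
cat >> h.py <<'E'
O=np.array([596,-16.5]);YAW=-10.4
def J(x,y,z,dy=0):
    a=np.radians(YAW);c,q=np.cos(a),np.sin(a);return (O[0]+c*x-q*y,O[1]+q*x+c*y,z,YAW+dy)
E
python3 -c "
from h import *
go(J(45,-70,110),J(45,-70,53))"
```

```text
time_s: 8.6
position: [390.3, 292.8, 42.1]
orientation: [[-0.053, 0.999, 0.002], [0.999, 0.053, 0.002], [0.001, 0.002, -1.0]]
force: [0.1, -0.1, 6.4]
opening: 7.1
grip_force: 63.4
at 8.6 [390.3 292.8  42.1] yaw 3.0 open 7.1
shift [-398.1, 216.8, -67.9] roll 13.4 dist 458
shift [-398.2, 216.6, -10.9] roll 13.4 dist 453
```

```bash
python3 -m inch '{"grip":[0,0,0,0,0,0,0,0],"translation":[[0,0,-40],[0,0,-75],[-45,24,-75],[-90,48,-75],[-135,72,-75],[-180,96,-75],[-225,120,-75],[-270,145,-75]],"roll":[0,0,2,4,6,8,10,12]}'
python3 -c "
from h import *
go(J(45,-70,110),J(45,-70,54))"
```

```text
time_s: 9.4
position: [546.0, 33.7, 116.3]
orientation: [[0.158, 0.987, 0.001], [0.987, -0.158, 0.0], [0.0, 0.001, -1.0]]
force: [-0.3, 1.0, -0.3]
opening: 6.4
grip_force: 62.1
at 9.4 [546.   33.7 116.3] yaw -9.1 open 6.4
shift [-112.7, 100.6, 6.4] roll 1.3 dist 151
shift [-112.7, 100.5, 62.4] roll 1.3 dist 163
```

```bash
python3 -m inch '{"grip":[0,0,0,0,0,0,0],"translation":[[-38,33,0],[-76,66,0],[-113,98,0],[-113,98,0],[-113,98,10],[-113,98,20],[-113,98,20]],"roll":[1,1,1,1,1,1,1]}'
python3 -c "
from h import *
go(J(45,-70,56))"
```

```text
time_s: 10.1
position: [623.1, -89.9, 93.4]
orientation: [[0.172, 0.985, -0.002], [0.985, -0.172, 0.001], [0.0, -0.003, -1.0]]
force: [0.1, 0.3, -0.6]
opening: 6.6
grip_force: 62.1
at 10.1 [623.1 -89.9  93.4] yaw -9.9 open 6.6
shift [-2.7, 5.1, 37.3] roll 0.5 dist 38
```

```bash
python3 -m inch '{"grip":[0,0,0,0],"translation":[[-3,4.5,15],[-3,4.5,30],[-3,4.5,36],[-3,4.5,36]],"roll":[0.5,0.5,0.5,0.5]}'
python3 -c "
from h import *
go(J(45,-70,54))
cv2.imwrite('pics/s2.png',ctrl.camera('scene')[140:270,240:375]);cv2.imwrite('pics/s2.png',cv2.resize(cv2.imread('pics/s2.png'),None,fx=4.5,fy=4.5,interpolation=cv2.INTER_CUBIC))"
```

```text
time_s: 10.5
position: [627.5, -94.5, 57.5]
orientation: [[0.181, 0.983, -0.002], [0.983, -0.181, 0.001], [0.0, -0.002, -1.0]]
force: [-1.1, 0.1, -1.5]
opening: 7.2
grip_force: 62.1
at 10.5 [627.5 -94.5  57.5] yaw -10.5 open 7.2
shift [1.1, -0.1, 3.5] roll -0.1 dist 4
```

View pics/s2.png

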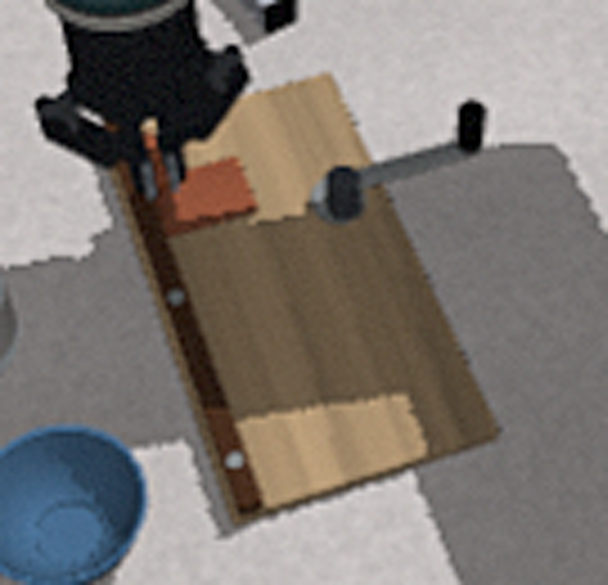

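The tile hangs at the fence, square to it, with its foot at about (215,190). I'll lower it onto the base.

```bash
python3 -m inch '{"grip":[0,0,0,0],"translation":[[0,0,2],[0,0,3.5],[0,0,3.5],[0,0,3.5]],"roll":[0,0,0,0]}' | grep -E "pos|force"; python3 -m inch '{"grip":[0,0,0,0],"translation":[[0,1,0],[0,2,0],[0,2,0],[0,2,0]],"roll":[0,0,0,0]}' | grep -E "pos|force"
```

```text
position: [628.3, -94.9, 55.9]
force: [-0.5, 0.3, -1.0]
grip_force: 62.2
position: [629.8, -95.1, 55.7]
force: [-5.3, 1.4, 2.6]
grip_force: 62.5
```

```bash
python3 -m inch '{"grip":[30,30,30,30,30,30,30],"translation":[[0,-0.5,0],[0,-0.5,0],[0,-0.5,0],[0,-0.5,-30],[0,-0.5,-55],[45,-17,-55],[90,-34,-55]],"roll":[0,0,0,0,0,0,0]}' | grep -E "pos|force|open"; python3 -c "
from h import *
go((483.5,286,110,-13.6))"
```

```text
position: [613.4, -0.3, 111.9]
force: [0.6, 0.7, -0.9]
opening: 29.9
grip_force: 0.0
at 12.05 [613.4  -0.3 111.9] yaw -10.6 open 29.9
shift [257.5, -180.4, 1.6] roll 3.0 dist 314
```

```bash
python3 -m inch '{"grip":[30,30,30,30,30,30,30,30],"translation":[[37,-26,0],[74,-52,0],[111,-78,0],[148,-104,0],[185,-130,0],[222,-156,0],[257,-180,0],[257,-180,0]],"roll":[3,3,3,3,3,3,3,3]}' | grep -E "pos"; python3 -m inch '{"grip":[30,30],"translation":[[0,0,0],[0,0,20]],"roll":[0,0]}' |grep force; python3 -c "
from h import *
go((483.5,286,40,-13.6))"
```

```text
position: [481.1, 288.5, 111.1]
force: [0.5, 0.1, -0.7]
grip_force: 0.0
at 13.05 [484.3 284.9  93.1] yaw -13.5 open 30.2
shift [0.7, -1.2, 53.1] roll 0.1 dist 53
```

```bash
python3 -m inch '{"grip":[30,30,30,0,0,0,0,0],"translation":[[1,-1,30],[1,-1,52],[1,-1,52],[1,-1,52],[1,-1,52],[1,-1,52],[1,-1,52],[1,-1,52]],"roll":[0,0,0,0,0,0,0,0]}' | grep -E "pos|force|open"
python3 -m inch '{"grip":[0,0],"translation":[[0,0,-40],[0,0,-75]],"roll":[0,0]}' | grep -E "pos|force|open"
python3 -c "
from h import *
go(J(44,-22.5,100))"
```

```text
position: [482.9, 286.2, 40.3]
force: [1.6, -3.2, 6.8]
opening: 7.1
grip_force: 59.9
position: [481.8, 286.0, 115.0]
force: [-0.0, -0.4, -0.5]
opening: 7.3
grip_force: 58.6
at 14.05 [481.8 286.  115. ] yaw -13.5 open 7.3
shift [-287.7, 226.6, 15.0] roll -3.1 dist 367
```

```bash
python3 -m inch '{"grip":[0,0,0,0,0,0,0,0],"translation":[[-36,28,0],[-73,57,0],[-109,85,0],[-146,114,0],[-182,142,0],[-219,170,0],[-255,198,0],[-288,226,5]],"roll":[-3,-3,-3,-3,-3,-3,-3,-3]}' | grep -E "pos"; python3 -m inch '{"grip":[0,0,0],"translation":[[0,0,10],[0,0,20],[0,0,20]],"roll":[0,0,0]}' |grep force; python3 -c "
from h import *
go(J(45,-22.5,53.5))"
```

```text
position: [635.7, -48.7, 110.1]
force: [-0.7, -0.2, -0.7]
grip_force: 58.8
at 15.15 [633.8 -45.9  87.1] yaw -10.4 open 7.2
shift [-0.4, 2.6, 33.6] roll -0.0 dist 34
```

```bash
python3 -m inch '{"grip":[0,0,0,0,0],"translation":[[0,2,15],[0,2,28],[0,2,33],[0,2,34.5],[0,2,34.5]],"roll":[0,0,0,0,0]}' | grep -E "pos|force"; python3 -m inch '{"grip":[0,0,0,0],"translation":[[0,1,0],[0,2,0],[0,3,0],[0,3,0]],"roll":[0,0,0,0]}' | grep -E "pos|force"
```

```text
position: [636.7, -46.8, 54.2]
force: [-0.9, 0.6, -0.5]
grip_force: 58.9
position: [639.2, -47.3, 54.6]
force: [-8.9, 2.7, 2.9]
grip_force: 59.5
```

```bash
python3 -m inch '{"grip":[0,0,0,0],"translation":[[0,-1,1],[0,-1,2],[0,-1,2],[0,-1,2]],"roll":[0,0,0,0]}' | grep -E "pos|force"; python3 -m inch '{"grip":[30,30,30,30,30,30,30],"translation":[[0,0,0],[0,0,0],[0,0,0],[0,0,-30],[0,0,-58],[45,0,-58],[90,0,-58]],"roll":[0,0,0,0,0,0,0]}' | grep -E "pos|force|open"; python3 -c "
from h import *
go((450.5,379.5,110,-30.4))"
```

```text
position: [638.3, -47.3, 52.5]
force: [-5.7, 1.3, 0.6]
grip_force: 59.3
position: [655.8, 41.4, 112.0]
force: [0.2, 0.3, -0.3]
opening: 30.2
grip_force: 0.0
at 17.15 [655.8  41.4 112. ] yaw -10.6 open 30.2
shift [294.5, -264.0, 1.4] roll 19.8 dist 396
```

```bash
python3 -m inch '{"grip":[30,30,30,30,30,30,30,30],"translation":[[36,-33,0],[73,-66,0],[110,-99,0],[147,-132,0],[184,-165,0],[221,-198,0],[258,-231,0],[294,-264,0]],"roll":[3,6,9,12,15,18,20,20]}' | grep -E "pos"; python3 -m inch '{"grip":[30,30,30],"translation":[[0,0,0],[0,0,0],[0,0,10]],"roll":[0,0,0]}' |grep force; python3 -c "
from h import *
go((450.5,379.5,40,-30.4))"
```

```text
position: [447.7, 379.9, 110.8]
force: [0.1, 0.5, -1.0]
grip_force: 0.0
at 18.25 [449.8 378.1 101.3] yaw -30.5 open 30.5
shift [1.4, -0.2, 61.3] roll -0.1 dist 61
```

```bash
python3 -m inch '{"grip":[30,30,30,0,0,0,0,0],"translation":[[1,0,35],[1,0,61],[1,0,61],[1,0,61],[1,0,61],[1,0,61],[1,0,61],[1,0,61]],"roll":[0,0,0,0,0,0,0,0]}' | grep -E "pos|force|open"
python3 -m inch '{"grip":[0,0],"translation":[[0,0,-40],[0,0,-75]],"roll":[0,0]}' | grep -E "pos|force|open"
python3 -c "
from h import *
go(J(44,25.5,100))"
```

```text
position: [450.0, 379.3, 40.6]
force: [0.5, -1.5, 6.2]
opening: 6.7
grip_force: 61.0
position: [449.0, 378.9, 115.3]
force: [0.4, 0.1, -0.4]
opening: 7.0
grip_force: 59.6
at 19.25 [449.  378.9 115.3] yaw -30.5 open 7.0
shift [-227.3, 359.7, 15.4] roll -20.1 dist 426
```

```bash
python3 -m inch '{"grip":[0,0,0,0,0,0,0,0],"translation":[[-24,38,0],[-49,77,0],[-73,116,0],[-98,155,0],[-122,194,0],[-147,233,0],[-172,272,0],[-196,311,0]],"roll":[-3,-6,-9,-12,-15,-18,-20,-20]}' | grep -E "pos"; python3 -m inch '{"grip":[0,0,0,0,0],"translation":[[-13,24,0],[-25,48,0],[-25,48,10],[-25,48,25],[-25,48,25]],"roll":[0,0,0,0,0]}' |grep force; python3 -c "
from h import *
go(J(45,25.5,53))"
```

```text
position: [618.7, 50.6, 114.8]
force: [-0.7, -0.5, -1.6]
grip_force: 59.8
at 20.55 [659.1  19.7  86.4] yaw -10.4 open 6.9
shift [-21.5, -10.4, 33.4] roll -0.0 dist 41
```

```bash
python3 -m inch '{"grip":[0,0,0,0,0,0,0],"translation":[[-11,-6,0],[-21,-11.5,0],[-21,-11.5,0],[-21,-11.5,15],[-21,-11.5,28],[-21,-11.5,33],[-21,-11.5,33]],"roll":[0,0,0,0,0,0,0]}' | grep -E "pos|force"; python3 -c "
from h import *
go(J(46.5,25.5,52.5))"
```

```text
position: [645.0, 0.8, 54.6]
force: [0.6, -0.5, -0.9]
grip_force: 59.8
at 21.25 [645.    0.8  54.6] yaw -10.5 open 7.3
shift [-0.3, 1.4, 2.1] roll -0.1 dist 3
```

```bash
python3 -m inch '{"grip":[0,0,0,0,0],"translation":[[0,1,2],[0,2,3],[0,2.5,3.5],[0,2.5,3.5],[0,2.5,3.5]],"roll":[0,0,0,0,0]}' | grep -E "pos|force"
```

```text
position: [647.5, 0.4, 52.8]
force: [-9.1, 1.8, 2.0]
grip_force: 60.1
```

```bash
python3 -m inch '{"grip":[0,30,30,30,30,30,30,30],"translation":[[0,-1,0],[0,-1,0],[0,-1,0],[0,-1,0],[0,-1,-30],[0,-1,-58],[45,-1,-58],[90,-1,-58]],"roll":[0,0,0,0,0,0,0,0]}' | grep -E "pos|force|open"; python3 -c "
from h import *
go((573.3,387.7,110,4.3))"
```

```text
position: [664.3, 89.1, 112.5]
force: [0.1, 0.7, -0.9]
opening: 29.9
grip_force: 0.0
at 22.55 [664.3  89.1 112.5] yaw -10.6 open 29.9
shift [276.8, -144.3, 2.3] roll -14.9 dist 312
```

```bash
python3 -m inch '{"grip":[30,30,30,30,30,30,30,30],"translation":[[36,-19,0],[73,-38,0],[110,-57,0],[147,-76,0],[184,-95,0],[221,-114,0],[250,-131,0],[277,-144,0]],"roll":[-2,-4,-6,-8,-10,-12,-14,-15]}' | grep -E "pos"; python3 -m inch '{"grip":[30,30,30],"translation":[[0,0,0],[0,0,0],[0,0,10]],"roll":[0,0,0]}' |grep force; python3 -c "
from h import *
go((573.3,387.7,40,4.3))
a=ctrl.camera('side').astype(int);b=cv2.imread('pics/side0.png')
for n,(x0,y0,x1,y1) in dict(bar=(310,280,415,400),D=(255,145,282,172)).items(): print(n,np.abs(a-b)[y0:y1,x0:x1].mean())"
```

```text
position: [571.4, 389.2, 111.0]
force: [1.1, -0.2, 0.2]
grip_force: 0.0
at 23.65 [573.  387.1 101.9] yaw 4.5 open 29.9
shift [0.6, 0.2, 61.9] roll 0.2 dist 62
bar 5.762222222222222
D 44.648834019204386
```

```bash
python3 -m inch '{"grip":[30,30,30,0,0,0,0,0],"translation":[[1,0,35],[1,0,61],[1,0,61],[1,0,61],[1,0,61],[1,0,61],[1,0,61],[1,0,61]],"roll":[0,0,0,0,0,0,0,0]}' | grep -E "pos|force|open"
python3 -m inch '{"grip":[0,0],"translation":[[0,0,-40],[0,0,-75]],"roll":[0,0]}' | grep -E "pos|force|open"
python3 -c "
from h import *
go(J(44,74,115))"
```

```text
position: [572.7, 388.6, 41.3]
force: [-0.1, -1.5, 7.7]
opening: 7.1
grip_force: 61.1
position: [571.7, 388.2, 115.8]
force: [-0.2, 0.0, -0.3]
opening: 7.1
grip_force: 59.8
at 24.7 [571.7 388.2 115.8] yaw 4.5 open 7.1
shift [-345.2, 53.7, 0.9] roll 14.9 dist 349
```

```bash
python3 -m inch '{"grip":[0,0,0,0,0,0,0,0],"translation":[[-43,6,0],[-86,13,0],[-129,20,0],[-172,26,0],[-215,33,0],[-258,40,0],[-301,47,0],[-345,53,0]],"roll":[2,4,6,8,10,12,15,15]}' | grep -E "pos"; python3 -m inch '{"grip":[0,0,0,0],"translation":[[0,0,10],[0,0,25],[0,0,25],[0,0,25]],"roll":[0,0,0,0]}' |grep force; python3 -c "
from h import *
go(J(45,74,53.5))"
```

```text
position: [652.4, 47.0, 115.4]
force: [3.4, 11.8, 28.4]
grip_force: 79.6
at 25.9 [654.9  50.2  95. ] yaw -10.4 open 7.1
shift [-2.4, -1.2, 41.5] roll -0.0 dist 42
```

```bash
python3 -m inch '{"grip":[0,0,0],"translation":[[0,0,-20],[0,0,-40],[0,0,-40]],"roll":[0,0,0]}'; python3 -c "
from h import *
im=ctrl.camera('scene');crop(im,225,130,375,270,4.2,'pics/s3.png')"
```

```text
time_s: 26.2
position: [653.2, 49.0, 133.1]
orientation: [[0.181, 0.983, 0.004], [0.983, -0.181, 0.0], [0.001, 0.004, -1.0]]
force: [1.0, -0.7, -1.7]
opening: 6.7
grip_force: 74.8
```

View pics/s3.png

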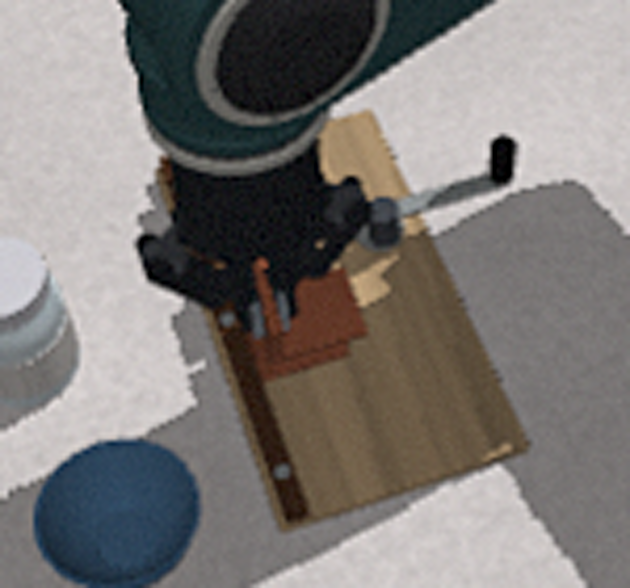

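The held tile hit something, and tile C may have been knocked. I'll back off and look with the wrist camera.

```bash
python3 -m inch '{"grip":[0,0,0,0,0,0,0,0],"translation":[[20,0,-30],[40,0,-60],[60,0,-90],[60,0,-120],[60,0,-140],[60,0,-140],[60,0,-140],[60,0,-140]],"roll":[0,0,0,0,0,0,0,0]}' | grep pos; python3 - <<'E'
from h import *
import json
s=ctrl.observe();im=ctrl.camera('wrist')
json.dump({k:np.array(s[k]).tolist() for k in('position','orientation')},open('s3.json','w'))
cv2.imwrite('pics/w3.png',im)
cv2.imwrite('pics/sc3.png',ctrl.camera('scene'));cv2.imwrite('pics/sd3.png',ctrl.camera('side'))
E
```

```text
position: [662.7, 107.5, 267.5]
```

View pics/w3.png

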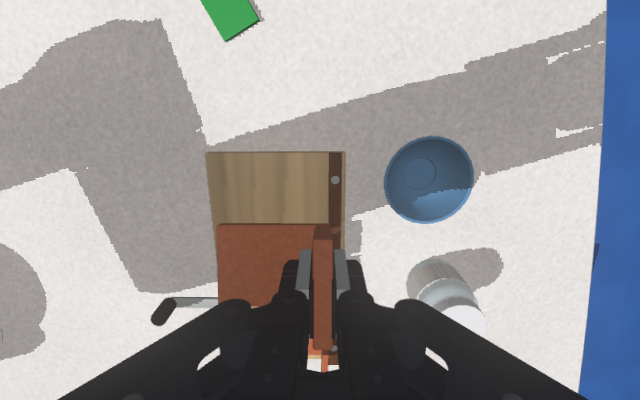

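```bash
python3 - <<'E'
import cv2,numpy as np
a=cv2.resize(cv2.imread('pics/sc3.png')[135:265,245:365],None,fx=3.3,fy=3.3,interpolation=cv2.INTER_CUBIC)
b=cv2.resize(cv2.imread('pics/sd3.png')[170:290,270:390],None,fx=3.3,fy=3.3,interpolation=cv2.INTER_CUBIC)
h=max(len(a),len(b));C=np.zeros((h,a.shape[1]+b.shape[1],3),np.uint8);C[:len(a),:a.shape[1]]=a;C[:len(b),a.shape[1]:]=b
cv2.imwrite('pics/d3.png',C);print(C.shape,a.shape)
E
```

```text
(429, 792, 3) (429, 396, 3)
```

View pics/d3.png

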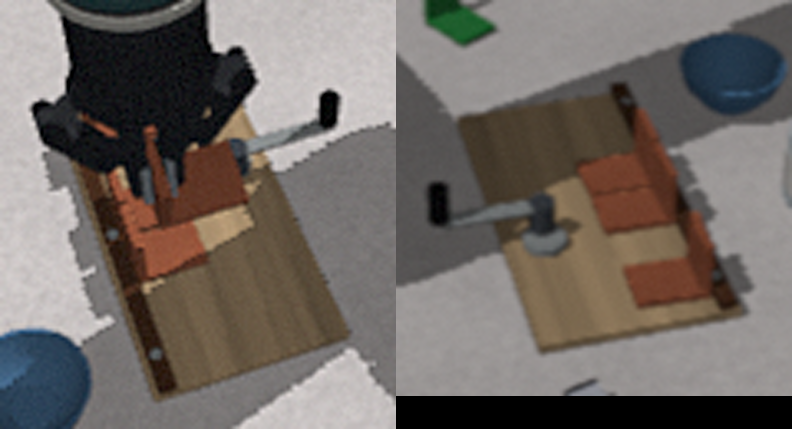

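The side view shows all three tiles upright on the jig. A is near the -y end, then comes a gap, with B and C adjacent to each other. I'll measure their positions.

```bash
cat >> h.py <<'E'
def loc(P):
    a=np.radians(YAW);c,q=np.cos(a),np.sin(a);d=np.atleast_2d(P)[:,:2]-O;return np.c_[d[:,0]*c+d[:,1]*q,-d[:,0]*q+d[:,1]*c]
E
python3 - <<'E'
from h import *
g=lambda p:(270+(p[0]-395.5)/3.3-.5,170+(p[1]+.5)/3.3-.5)
print(loc(w('side',[g(p) for p in[(624,266),(636,307),(592,198),(603,232),(578,165),(592,196)]],[20]*6)))
g=lambda p:(270+(p[0]-395.5)/3.3-.5,170+(p[1]+.5)/3.3-.5)
print('tops',loc(w('side',[g(p) for p in[(688,210),(712,258),(636,108),(680,200)]],[67]*4)))
g=lambda p:(245+(p[0]+.5)/3.3-.5,135+(p[1]+.5)/3.3-.5)
print('C right edge scene',loc(w('scene',[g(p) for p in[(207,266),(148,280)]],[20]*2)))
E
```

```text
[[ -10.4  -93.1]
 [ -15.1 -140.1]
 [ -11.9   -5.7]
 [ -15.1  -49.5]
 [ -11.4   39.8]
 [ -11.2   -3.2]]
tops [[  40.7  -92.2]
 [  40.2 -149.9]
 [  41.    46.5]
 [  38.5  -79. ]]
C right edge scene [[-8.9 53. ]
 [40.6 49.1]]
```

```bash
python3 - <<'E'
from h import *
import json
s={k:np.array(v) for k,v in json.load(open('s3.json')).items()}
print(loc(s['position']),'heldfoot',loc(w('wrist',[(218,225),(312,224)],[234,234],s)),'leaf top',loc(w('wrist',[(314,233),(332,233)],[281,281],s)))
go()
E
```

```text
[[ 43.2 134. ]] heldfoot [[-11.9 147.2]
 [ 37.5 147.8]] leaf top [[ 39.9 162.9]
 [ 46.6 162.9]]
at 27.2 [662.8 107.5 268.4] yaw -10.5 open 7.0
```

```bash
python3 -c "
from h import *
crop(cv2.imread('pics/w3.png'),200,210,350,385,3.4,'pics/w3c.png')"
```

```text
(no output)
```

View pics/w3c.png

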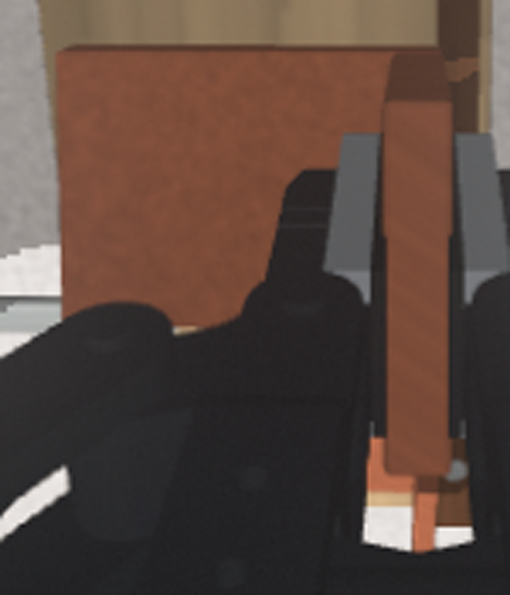

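```bash
python3 - <<'E'
from h import *
import json
s={k:np.array(v) for k,v in json.load(open('s3.json')).items()}
c,T=pose('wrist',s)
M=np.array([(-30,22,8),(-30,-22,8),(22,22,55),(22,-22,55),(30,22,55),(30,-22,55)],float)
U=np.array([(58,52),(62,325),(386,100),(386,474),(452,100),(448,474)],float);U=np.c_[200+(U[:,0]+.5)/3.4-.5,210+(U[:,1]+.5)/3.4-.5]
ok,r,t=cv2.solvePnP(M,U,K(c),np.array([c['k1'],0,0,0]))
R=cv2.Rodrigues(r)[0];A=np.eye(4);A[:3,:3]=R;A[:3,3]=t.ravel();W=T@A
print(W.round(3));print('origin loc',loc(W[:3,3]),'z',W[2,3],'TCP',loc(s['position']),s['position'][2])
print('tilt (y axis dz) deg',np.degrees(np.arcsin(W[2,1])),'pitch',np.degrees(np.arcsin(W[2,0])))
print(cv2.projectPoints(M,r,t,K(c),np.array([c['k1'],0,0,0]))[0].reshape(-1,2)-U)
E
```

```text
[[  1.    0.2   0.1 634.6]
 [ -0.2   0.9   0.3 101.6]
 [ -0.   -0.3   1.  230.1]
 [  0.    0.    0.    1. ]]
origin loc [[ 16.6 123.1]] z 230.06180115516744 TCP [[ 43.2 134. ]] 267.5172786323147
tilt (y axis dz) deg -15.253457824875605 pitch -0.3173040456311181
[[ 0.  -0.4]
 [ 0.1  0.5]
 [-0.6  0.1]
 [-1.  -0.3]
 [ 0.6  0.2]
 [ 0.9 -0.2]]
```

```bash
python3 -c "
from h import *
go(J(45,93,100),J(45,93,57))"
```

```text
at 27.2 [662.8 107.5 268.4] yaw -10.5 open 7.0
shift [-40.9, 2.0, 168.4] roll -0.1 dist 173
shift [-40.9, 2.1, 211.4] roll -0.1 dist 215
```

```bash
python3 -m inch '{"grip":[0,0,0,0,0,0,0,0],"translation":[[-20,1,40],[-41,2,80],[-41,2,120],[-41,2,150],[-41,2,170],[-41,2,185],[-41,2,195],[-41,2,195]],"roll":[0,0,0,0,0,0,0,0]}' | grep -E "pos|force"; python3 -c "
from h import *
go(J(45,93,57))"
```

```text
position: [657.2, 67.0, 73.7]
force: [-0.6, -0.4, -1.4]
grip_force: 74.9
at 28.0 [657.2  67.   73.7] yaw -10.5 open 7.1
shift [-0.1, -0.1, 16.7] roll -0.1 dist 17
```

```bash
python3 -m inch '{"grip":[0,0,0,0,0],"translation":[[0,0,7],[0,0,13],[0,0,17],[0,0,19],[0,0,19]],"roll":[0,0,0,0,0]}' | grep -E "pos|force"
```

```text
position: [657.5, 67.0, 55.6]
force: [-0.4, 0.6, -0.5]
grip_force: 74.8
```

```bash
python3 -m inch '{"grip":[0,0,0,0],"translation":[[0,0,1.5],[0,0,2.5],[0,0,2.5],[0,0,2.5]],"roll":[0,0,0,0]}' | grep -E "pos|force"
```

```text
position: [657.6, 67.0, 53.4]
force: [0.2, -1.2, -0.7]
grip_force: 74.8
```

```bash
python3 -m inch '{"grip":[0,0,0,0],"translation":[[0,0,1.5],[0,0,3],[0,0,3],[0,0,3]],"roll":[0,0,0,0]}' | grep -E "pos|force"
```

```text
position: [658.1, 66.9, 52.2]
force: [-6.4, -1.2, 15.3]
grip_force: 77.3
```

```bash
python3 -m inch '{"grip":[0,16,16,16,24,24,24],"translation":[[0,-0.5,-1],[0,-0.5,-1],[0,-0.5,-1],[0,-0.5,-1],[0,-0.5,-1],[0,-0.5,-30],[0,-0.5,-60]],"roll":[0,0,0,0,0,0,0]}' | grep -E "pos|force|open"
python3 -m inch '{"grip":[24,24,24,24,24,24,24,24],"translation":[[40,0,-40],[80,0,-80],[120,-10,-120],[150,-20,-160],[150,-40,-200],[150,-60,-220],[150,-60,-220],[150,-60,-220]],"roll":[0,0,0,0,0,0,0,0]}' | grep -E "pos"
python3 - <<'E'
from h import *
import json
s=ctrl.observe();im=ctrl.camera('wrist');print(s['position'])
json.dump({k:np.array(s[k]).tolist() for k in('position','orientation')},open('s4.json','w'))
c=px('wrist',[J(20,-130,20)[:3],J(20,110,20)[:3],J(-95,0,12)[:3]],s);print(c)
cv2.imwrite('pics/w4.png',im)
E
```

```text
position: [656.5, 67.0, 109.9]
force: [-0.2, 0.3, -0.0]
opening: 23.9
grip_force: 0.0
position: [625.2, 225.7, 330.9]
[625.2 225.7 330.9]
[[342.8 376.4]
 [346.2 248. ]
 [271.5 308.9]]
```

```bash
python3 -c "
from h import *
go(J(-130,-30,350))"
```

```text
at 30.85 [625.4 225.4 329.5] yaw -10.5 open 24.1
shift [-273.3, -115.0, -20.4] roll -0.1 dist 297
```

```bash
python3 -m inch '{"grip":[40,40,40,40,40,40,40,40],"translation":[[-45,-19,-5],[-90,-38,-10],[-135,-57,-15],[-180,-76,-20],[-225,-95,-20],[-273,-115,-20],[-273,-115,-20],[-273,-115,-20]],"roll":[0,0,0,0,0,0,0,0]}' | grep -E "pos"
python3 -m inch '{"grip":[40,40],"translation":[[0,0,0],[0,0,0]],"roll":[0,0]}' | grep -E "pos"
python3 - <<'E'
from h import *
import json
s=ctrl.observe();im=ctrl.camera('wrist');print(s['position'])
json.dump({k:np.array(s[k]).tolist() for k in('position','orientation')},open('s5.json','w'))
c=px('wrist',[J(20,-130,20)[:3],J(20,110,20)[:3],J(-95,0,12)[:3]],s);print(c)
cv2.imwrite('pics/w5.png',im);crop(im,340,30,500,250,2.7,'pics/w5c.png')
E
```

```text
position: [462.5, -23.2, 349.4]
position: [463.3, -21.4, 349.5]
[463.3 -21.4 349.5]
[[423.9 222.4]
 [440.3  46.5]
 [347.9 132.3]]
```

View pics/w5c.png

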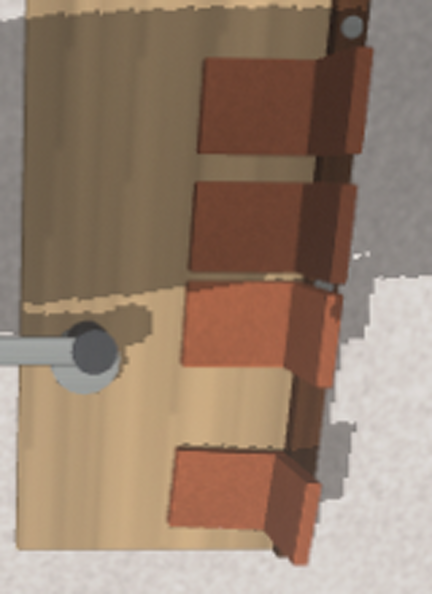

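All four tiles stand upright against the fence. Their front edges run along (177,448) to (204,59), with A near the -y end. I'll measure the poses.

```bash
cat > m.py <<'E'
from h import *
import json
s={k:np.array(v) for k,v in json.load(open('s5.json')).items()}
g=lambda p:(340+(p[0]+.5)/2.7-.5,30+(p[1]+.5)/2.7-.5)
T=dict(A=[(177,448),(168,527)],B=[(187,283),(182,365)],C=[(195,183),(191,270)],D=[(204,59),(198,152)])
for k,v in T.items():
    p=loc(w('wrist',[g(q) for q in v],[20]*2,s));d=p[0]-p[1];print(k,'front x',p[:,0],'y',p[:,1],'rot',np.degrees(np.arctan2(-d[0],d[1])))
p=loc(w('wrist',[g(q) for q in[(25,280),(18,548),(280,553)]],[12]*3,s));print(p)
E
python3 m.py; python3 -c "
from h import *
a=cv2.imread('pics/sd3.png').astype(int);b=cv2.imread('pics/side0.png')
im=ctrl.camera('scene');cv2.imwrite('pics/s5.png',im)
d=np.abs(im.astype(int)-cv2.imread('pics/scene0.png'))[80:150,245:315];print(d.mean())
go(J(45,-108,110))"
```

```text
A front x [-10.9 -12.4] y [ -88.6 -133.8] rot -1.8490929995775345
B front x [-12.3 -11.7] y [ -1.7 -43.7] rot 0.8141467768001104
C front x [-11.9 -10.8] y [46.8  4.8] rot 1.582665331248668
D front x [-11.7 -11.5] y [103.5  61.3] rot 0.2702036313742409
[[ -93.5   -1.4]
 [ -93.8 -149.7]
 [  54.6 -152.9]]
5.08687074829932
at 31.95 [463.2 -21.4 349.8] yaw -10.4 open 39.6
shift [-79.3, 175.0, 239.6] roll 0.0 dist 307
```

```bash
python3 -c "
from h import *
a=cv2.imread('pics/s5.png').astype(int);b=cv2.imread('pics/scene0.png').astype(int)
d=np.abs(a-b).max(2)
for n,(x0,y0,x1,y1) in dict(bar=(248,82,310,150),tray=(80,80,205,130),tbl=(180,120,240,180)).items():
    q=d[y0:y1,x0:x1];print(n,q.mean(),(q>30).mean(),np.argwhere(q>30).min(0,initial=999)+[y0,x0],np.argwhere(q>30).max(0,initial=0)+[y0,x0])
go((487,-355,250,2.3))"
```

```text
bar 5.92196394686907 0.0009487666034155598 [148 308] [149 309]
tray 5.86544 0.0 [1079 1079] [80 80]
tbl 6.005 0.0 [1119 1179] [120 180]
at 31.95 [463.2 -21.4 349.8] yaw -10.4 open 39.6
shift [-323.9, 83.7, 99.7] roll -12.7 dist 349
```

```bash
python3 -m inch '{"grip":[50,50,50,50,50,50,50,50],"translation":[[-46,12,15],[-92,24,30],[-138,36,45],[-184,48,60],[-230,60,75],[-276,72,90],[-324,84,100],[-324,84,140]],"roll":[-7,-12.7,-12.7,-12.7,-12.7,-12.7,-12.7,-12.7]}' | grep -E "pos"
python3 -m inch '{"grip":[50,50,50,50,50],"translation":[[0,0,45],[0,0,90],[0,0,110],[0,0,110],[0,0,110]],"roll":[0,0,0,0,0]}' | grep -E "pos|open"
python3 -c "
from h import *
go((487,-355.5,25,2.35))"
```

```text
position: [487.4, -360.7, 211.7]
position: [487.1, -355.9, 101.0]
opening: 49.8
at 33.25 [ 487.1 -355.9  101. ] yaw 2.3 open 49.8
shift [0.4, -0.0, 76.0] roll -0.1 dist 76
```

```bash
python3 -m inch '{"grip":[50,50,50,0,0,0,0,0],"translation":[[0,0,40],[0,0,75],[0,0,76.5],[0,0,76.5],[0,0,76.5],[0,0,76.5],[0,0,76.5],[0,0,76.5]],"roll":[0,0,0,0,0,0,0,0]}' | grep -E "pos|force|open"
python3 -m inch '{"grip":[0,0,0],"translation":[[0,0,-40],[0,0,-85],[0,0,-105]],"roll":[0,0,0]}' | grep -E "pos|force|open|orie"
python3 -c "
from h import *
go(J(-23.5,10,130))"
```

```text
position: [487.7, -356.9, 27.1]
force: [-0.6, 1.1, 8.2]
opening: 23.5
grip_force: 60.3
position: [487.6, -356.9, 135.1]
orientation: [[-0.039, 0.999, 0.005], [0.999, 0.039, -0.004], [-0.004, 0.005, -1.0]]
force: [0.8, -0.4, -2.8]
opening: 23.0
grip_force: 59.9
at 34.35 [ 487.6 -356.9  135.1] yaw 2.2 open 23.0
shift [350.8, 100.9, 4.1] roll 12.6 dist 365
```

```bash
python3 -m inch '{"grip":[0,0,0,0,0,0,0,0],"translation":[[40,12,0],[80,24,0],[125,36,0],[170,49,0],[215,62,0],[260,75,0],[305,88,0],[350.8,101,0]],"roll":[2,4,6,8,10,12.6,12.6,12.6]}' | grep -E "pos"
python3 -m inch '{"grip":[0,0,0,0],"translation":[[0,0,0],[0,0,0],[0,0,5],[0,0,5]],"roll":[0,0,0,0]}' | grep -E "pos|open"
python3 - <<'E'
from h import *
import json
s=ctrl.observe();im=ctrl.camera('wrist')
json.dump({k:np.array(s[k]).tolist() for k in('position','orientation')},open('s6.json','w'))
cv2.imwrite('pics/w6.png',im);cv2.imwrite('pics/s6.png',ctrl.camera('scene'))
go(J(-23.5,10,42));print(loc(s['position']))
E
```

```text
position: [574.2, 0.4, 130.9]
position: [573.3, -2.6, 123.5]
opening: 23.3
at 35.65 [573.5  -2.5 123.8] yaw -10.4 open 23.3
shift [0.3, 1.2, 81.8] roll -0.0 dist 82
[[-24.8   9.6]]
```

```bash
python3 -m inch '{"grip":[0,0,0,0,0],"translation":[[0,-0.7,35],[0,-0.7,60],[0,-0.7,75],[0,-0.7,79],[0,-0.7,79]],"roll":[0,0,0,0,0]}' | grep -E "pos|force"; python3 -c "
from h import *
go(J(-25.5,10,39));print(loc(ctrl.observe()['position']))"
```

```text
position: [573.1, -1.6, 45.0]
force: [-1.0, 0.0, -2.5]
grip_force: 59.8
at 36.15 [573.1  -1.6  45. ] yaw -10.4 open 23.7
shift [-0.5, -0.3, 6.0] roll 0.0 dist 6
[[-25.2  10.5]]
```

```bash
for i in 1 2; do true; done; python3 -m inch '{"grip":[0,0,0,0,0],"translation":[[0,0,2],[0,0,4],[0,0,5.5],[0,0,5.5],[0,0,5.5]],"roll":[0,0,0,0,0]}' | grep -E "pos|force"; python3 -c "
from h import *
print(loc(ctrl.observe()['position']))"
```

```text
position: [573.1, -1.4, 39.5]
force: [-0.5, -0.7, -2.4]
grip_force: 59.8
[[-25.3  10.8]]
```

```bash
python3 -m inch '{"grip":[0,0,0,0],"translation":[[0,0,1.5],[0,0,2],[0,0,2],[0,0,2]],"roll":[0,0,0,0]}' | grep -E "pos|force"
```

```text
position: [573.2, -1.4, 39.0]
force: [-10.6, 0.2, 17.0]
grip_force: 62.2
```

```bash
python3 -m inch '{"grip":[0,0,0,0,0],"translation":[[0,0,-1.5],[0,0.5,-1.5],[0,1,-1.5],[0,1.5,-1.5],[0,1.5,-1.5]],"roll":[0,0,0,0,0]}' | grep -E "pos|force"; python3 -c "
from h import *
print(loc(ctrl.observe()['position']))"
```

```text
position: [574.4, -1.6, 39.1]
force: [-4.1, 0.6, 7.1]
grip_force: 60.9
[[-23.9  10.7]]
```

```bash
python3 -m inch '{"grip":[0,0,0],"translation":[[0,0.8,-0.5],[0,1.2,-0.5],[0,1.2,-0.5]],"roll":[0,0,0]}' | grep -E "pos|force"; python3 -c "
from h import *
print(loc(ctrl.observe()['position']))"
```

```text
position: [575.5, -1.9, 39.1]
force: [-5.1, 0.5, 0.5]
grip_force: 60.3
[[-22.9  10.7]]
```

```bash
python3 -m inch '{"grip":[38,38,38,38,38,38,38],"translation":[[0,0,0],[0,0,0],[0,0,0],[0,0,-30],[0,0,-70],[0,-40,-115],[0,-80,-160]],"roll":[0,0,0,0,0,0,0]}' | grep -E "pos|force|open"
python3 -c "
from h import *
go(J(-130,-30,350))"
```

```text
position: [509.5, 10.1, 185.2]
force: [0.2, 0.7, 1.1]
opening: 38.2
grip_force: 0.0
at 38.55 [509.5  10.1 185.2] yaw -10.4 open 38.2
shift [-40.6, -40.2, -164.8] roll 0.0 dist 174
```

```bash
python3 -m inch '{"grip":[25,25,25,25,25,25,25],"translation":[[-10,-10,-45],[-20,-20,-90],[-30,-30,-135],[-40,-40,-165],[-40,-40,-165],[-40,-40,-165],[-40,-40,-165]],"roll":[0,0,0,0,0,0,0]}' | grep -E "pos"
python3 - <<'E'
from h import *
import json
s=ctrl.observe();im=ctrl.camera('wrist')
json.dump({k:np.array(s[k]).tolist() for k in('position','orientation')},open('s5.json','w'))
crop(im,340,10,500,250,2.5,'pics/w7c.png')
b=ctrl.camera('side')[160:300,260:400]
a=cv2.imread('pics/w7c.png');b=cv2.resize(b,None,fx=2.8,fy=2.8,interpolation=cv2.INTER_CUBIC);C=np.zeros((600,a.shape[1]+b.shape[1],3),np.uint8);C[:,:a.shape[1]]=a;C[:len(b),a.shape[1]:]=b;print(C.shape);cv2.imwrite('pics/f.png',C)
E
```

```text
position: [463.8, -21.9, 347.7]
(600, 792, 3)
```

View pics/f.png

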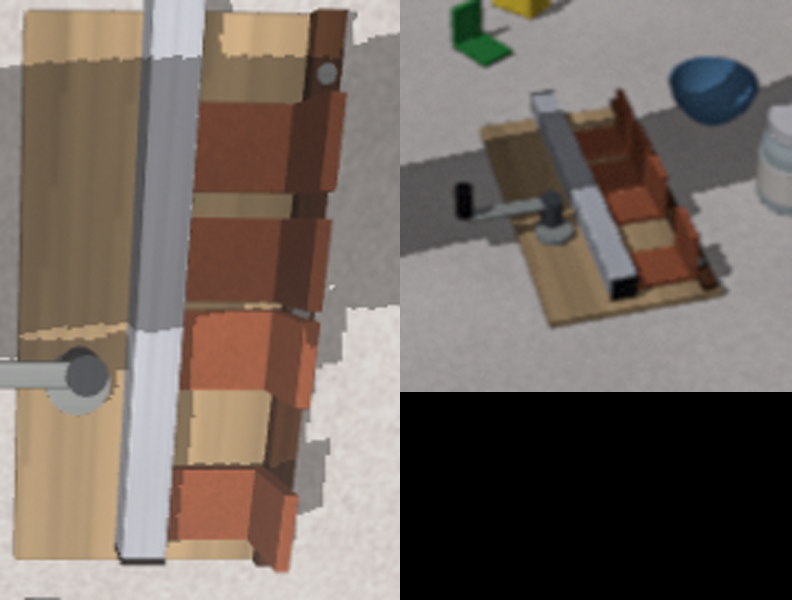

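The bar lies in front of all four feet, roughly parallel to the fence, with its near end at (140,555). I'll check the numbers.

```bash
python3 - <<'E'
from h import *
import json
s={k:np.array(v) for k,v in json.load(open('s5.json')).items()}
g=lambda p:(340+(p[0]+.5)/2.5-.5,10+(p[1]+.5)/2.5-.5)
p=loc(w('wrist',[g(q) for q in[(205,10),(165,556),(149,10),(121,545)]],[37]*4,s));print(p)
for i in(0,2):d=p[i]-p[i+1];print(np.degrees(np.arctan2(-d[0],d[1])))
go((*J(-61.8-85*np.cos(0),-30,0)[:2],110,-100.4))
P=np.array(J(-61.8,-30,0)[:2]);print(P)
E
```

```text
[[ -11.3  143.3]
 [ -10.2 -137.8]
 [ -38.2  142.9]
 [ -36.  -131. ]]
0.22373493146860737
0.47029670754724423
at 39.35 [463.8 -21.9 347.7] yaw -10.3 open 25.0
shift [-0.8, -17.3, 237.7] roll 90.1 dist 238
[529.8 -34.9]
```

```bash
python3 -m inch '{"grip":[38,38,38,38,38,38,38,38],"translation":[[0,-17,30],[0,-17,60],[0,-17,90],[0,-17,120],[0,-17,150],[0,-17,180],[0,-17,200],[0,-17,215]],"roll":[8.5,17,25.5,34,42.5,51,59.5,68]}' | grep pos
python3 -m inch '{"grip":[38,38,38,38,38],"translation":[[0,0,0],[0,0,0],[0,0,0],[0,0,0],[0,0,0]],"roll":[8.5,17,22,22,22]}' | grep pos
python3 -c "
from h import *
go((446.2,-19.6,68,-100.4))"
```

```text
position: [446.2, -18.7, 131.5]
position: [446.8, -18.9, 133.5]
at 40.65 [446.8 -18.9 133.5] yaw -100.2 open 38.0
shift [-0.4, 0.8, 65.5] roll 0.2 dist 65
```

```bash
python3 -m inch '{"grip":[38,38,38,38,23,23,23,23],"translation":[[0,1,30],[0,1,55],[0,1,65],[0,1,65],[0,1,65],[0,1,65],[0,1,65],[0,1,65]],"roll":[0,0,0,0,0,0,0,0]}' | grep -E "pos|force|open"
cat > arc.py <<'E'
from h import *
import sys
P=np.array([529.8,-34.9])
a,b,n=map(float,sys.argv[1:])
go(*[(*(P+85*np.array([np.cos(np.radians(f)),np.sin(np.radians(f))])),68,f+90) for f in np.linspace(a,b,int(n)+1)[1:]])
E
python3 arc.py -190.4 -134.4 8
```

```text
position: [447.1, -20.0, 69.7]
force: [-0.1, -0.1, -0.5]
opening: 23.0
grip_force: 0.0
at 41.45 [447.1 -20.   69.7] yaw -100.4 open 23.0
shift [-0.4, 10.1, 1.7] roll -7.0 dist 10
shift [1.5, 20.3, 1.7] roll -14.0 dist 20
shift [4.6, 30.2, 1.7] roll -21.0 dist 31
shift [8.9, 39.6, 1.7] roll -28.0 dist 41
shift [14.3, 48.5, 1.7] roll -35.0 dist 51
shift [20.8, 56.6, 1.7] roll -42.0 dist 60
shift [28.2, 63.9, 1.7] roll -49.0 dist 70
shift [36.4, 70.2, 1.7] roll -56.0 dist 79
```

```bash
python3 -m inch '{"grip":[23,23,23,23,23,23,23,23],"translation":[[0,10,1],[1.5,20.3,1.5],[4.6,30.2,1.5],[9,39.6,1.5],[14.3,48.5,1.5],[20.8,56.6,1.5],[28.2,64,1.5],[36.4,70.2,1.5]],"roll":[-7,-14,-21,-28,-35,-42,-49,-56]}' | grep -E "pos|force|open"
python3 arc.py -134.4 -98.4 6
```

```text
position: [470.0, -96.0, 67.7]
force: [-1.0, 1.5, 0.8]
opening: 23.0
grip_force: 0.9
at 42.25 [470.  -96.   67.7] yaw -44.1 open 23.0
shift [0.9, 8.9, -0.3] roll -5.7 dist 9
shift [2.2, 17.6, -0.3] roll -11.7 dist 18
shift [4.5, 26.3, -0.3] roll -17.7 dist 27
shift [7.6, 34.6, -0.3] roll -23.7 dist 35
shift [11.6, 42.5, -0.3] roll -29.7 dist 44
shift [16.4, 50.0, -0.3] roll -35.7 dist 53
```

```bash
python3 -m inch '{"grip":[23,23,23,23,23,23,23],"translation":[[1,9,0],[2.2,17.6,0],[4.5,26.3,0],[7.6,34.6,0],[11.6,42.5,0],[16.4,50,0],[16.4,50,0]],"roll":[-6,-12,-18,-24,-30,-35.7,-35.7]}' | grep -E "pos|force|open"
python3 arc.py -98.4 -94.4 2
```

```text
position: [516.9, -118.9, 67.4]
force: [-4.6, 0.1, 1.3]
opening: 23.0
grip_force: 2.1
at 42.95 [ 516.9 -118.9   67.4] yaw -8.4 open 23.0
shift [0.0, 3.5, -0.6] roll -2.0 dist 4
shift [0.2, 6.4, -0.6] roll -4.0 dist 6
```

```bash
python3 -m inch '{"grip":[23,23,23,23],"translation":[[0,2,0],[0,4,0],[0,5,0],[0,5,0]],"roll":[0,0,0,0]}' | grep -E "pos|force|open"
```

```text
position: [517.9, -119.2, 67.1]
force: [-47.5, 5.0, 25.0]
opening: 23.1
grip_force: 24.2
```

```bash
python3 -m inch '{"grip":[23,34,34,34,34,34],"translation":[[0,-4,0],[0,-4,0],[0,-4,0],[0,-4,-30],[0,-4,-70],[0,-4,-100]],"roll":[0,0,0,0,0,0]}' | grep -E "pos|force|open"
python3 -c "
from h import *
go(J(-130,-30,350))"
```

```text
position: [518.6, -119.1, 169.9]
force: [0.4, -0.4, -0.5]
opening: 33.5
grip_force: 0.0
at 43.95 [ 518.6 -119.1  169.9] yaw -8.7 open 33.5
shift [87.0, -69.5, -180.2] roll 1.7 dist 212
```

```bash
python3 -m inch '{"grip":[25,25,25,25,25,25,25,25],"translation":[[15,-12,-40],[30,-24,-80],[50,-40,-120],[70,-55,-160],[87,-69,-180],[87,-69,-180],[87,-69,-180],[87,-69,-180]],"roll":[0,0,0,1.7,1.7,1.7,1.7,1.7]}' | grep -E "pos"
python3 - <<'E'
from h import *
im=ctrl.camera('scene');s=ctrl.observe();wi=ctrl.camera('wrist');cv2.imwrite('pics/sF.png',im);cv2.imwrite('pics/wF.png',wi)
k=px('scene',[(*J(-61.8,-115,0)[:2],82),(*J(-61.8,-115,0)[:2],46)])
x,y=k.mean(0).round().astype(int);m=(im[y-22:y+22,x-22:x+22].max(2)<45);q=np.argwhere(m);print('knob pred',k.mean(0),'found',q.mean(0)[::-1]+[x-22,y-22],len(q),q.min(0)[::-1]+[x-22,y-22],q.max(0)[::-1]+[x-22,y-22],'pred',k)
hsv=cv2.cvtColor(wi,cv2.COLOR_BGR2HSV).astype(int)
for n,yy in dict(A=-111,A2=-95,B=-23,C=26,D=82,D2=97).items():
    X=np.arange(-60,60,.5)
    U=px('wrist',[(*J(a,yy,0)[:2],37) for a in X],s).round().astype(int)
    sat=hsv[U[:,1],U[:,0],1];L=(sat>60).astype(int)
    print(n,[(X[i],'sat' if L[i] else 'grey') for i in np.flatnonzero(np.diff(L))+1])
# leaf tops: inner edge at z=67
    U=px('wrist',[(*J(a,yy,0)[:2],67) for a in X],s).round().astype(int);v=hsv[U[:,1],U[:,0]];r=((v[:,0]<9)|(v[:,0]>175))&(v[:,1]>110);print('   red on z67',X[r].min() if r.any() else None,X[r].max() if r.any() else None)
E
```

```text
position: [463.3, -23.0, 346.2]
knob pred [305.4 155.5] found [305.3 154.8] 48 [288 149] [308 165] pred [[305.1 151.3]
 [305.6 159.7]]
A [(np.float64(-52.5), 'sat'), (np.float64(-38.5), 'grey'), (np.float64(-9.0), 'sat')]
   red on z67 -16.5 49.5
A2 [(np.float64(-53.5), 'sat'), (np.float64(-38.5), 'grey'), (np.float64(-9.0), 'sat'), (np.float64(58.5), 'grey')]
   red on z67 -16.5 49.0
B [(np.float64(-9.5), 'sat')]
   red on z67 -17.5 48.5
C [(np.float64(-39.0), 'grey'), (np.float64(-9.5), 'sat')]
   red on z67 -17.5 48.5
D [(np.float64(-40.0), 'grey'), (np.float64(-10.0), 'sat')]
   red on z67 -16.0 49.0
D2 [(np.float64(-39.5), 'grey'), (np.float64(-10.0), 'sat')]
   red on z67 -17.5 48.0
```

The lever knob is at its closed position, the bar sits flush against the feet, and all four tile backs line up. Handing in.

```bash
python3 -c "
from rig import ctrl
print(ctrl.close_job())"
```

```text
the job is handed in; nothing more can be done
None
```

The job is handed in, verdict not shown: the four tiles that were there stand along the fence (the end one about 45 mm apart, still within limits), the straightedge lies flush against their feet, the cam lever is at its closed stop, and I did not touch the bowl or jar.

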